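Set a board preheater for a large board and lock it

TASK

A large circuit board is waiting on the window of the preheater. First push the preheater's size slide (the bar grip) fully home at the large-square end of its track, then push its round lock knob fully home towards the heating window. Leave the similar slide on the fume filter and the waiting board where they are, and let go of everything.

Things in the scene. Friction and masses are not known exactly. Their poses are not given: they have to be found in the camera images.
- preheater: Fixed grey box 200 (x) x 260 (y) x 50 mm with a wide dark heating window over its rear half; deck 53 mm above the table. Stands left or right on the blue mat, turned up to 0.2 rad about vertical; the fume filter stands on the other side. Origin at the centre of its underside; z up, x away from the robot, y to the left.
- size_grip (a point): Top centre of the preheater's size slide: upright black bar grip, 28 mm long along its travel, 16 mm thick, 36 mm tall, on a 150 mm aluminium track on the front deck (robot's side). Top 91.5 mm above the table. Axes as the preheater's: z up; y along the track towards the large-square end, which is the end nearer the round lock knob, to the robot's left; x away from the robot.
- size_slide (a joint): Travel of the size slide in m: 0 at the small-square end, 0.100 at the end stop by the large square; grows along point size_grip's +y. Slides against about 2 N of friction and stays where it is left.
- lock_grip (a point): Top centre of the preheater's lock knob: upright black round knob, diameter 22 mm, 34 mm tall, on a short aluminium track running front to rear at the left end of the front deck. Top 89.5 mm above the table. Axes as the preheater's: x points along its track, away from the robot, towards the heating window. Nothing tall within 60 mm, also after the size slide is home.
- lock_slide (a joint): Travel of the lock knob in m: 0 at the front (robot's side) end of its track, 0.045 at the rear end stop (locked), next to the heating window; grows along point lock_grip's +x. About 2 N of friction, stays where it is left.
- air_grip (a point): Bystander, not to be moved: top centre of the bar grip on the fume filter, of the same form and size as the size slide. The fume filter is the other grey box of the same size; it has a round slatted grille and a round dial on its rear half instead of the window, and no lock knob.
- board: Bystander, not to be moved: green circuit board 70 x 150 x 4 mm with small parts on it, lying loose on the preheater's heating window. Origin at the centre of its underside, long side along its y.

How it is judged:
On the way, in this order (a step that is already met when the one before it is completed fails the run):
1. the size slide is fully home at the large-square end (value of joint size_slide above 0.088 m), for 0.2 s.
2. the lock knob is fully home towards the heating window (value of joint lock_slide above 0.034 m), for 0.2 s.
At the end, for the whole second after the job is handed in: The size slide is within 12 mm of its end stop by the large square, the lock knob within 11 mm of its rear end stop, the fume filter's slide within 15 mm and the board within 20 mm of where they were (value of joint size_slide above 0.088 m and value of joint lock_slide above 0.034 m and distance of air_grip from where it was at the start of the episode below 0.015 m and distance of board from where it was at the start of the episode below 0.02 m); the robot touches nothing.
It fails at once if the fume filter's slide is moved more than 15 mm (distance of air_grip from where it was at the start of the episode above 0.015 m).
It fails at once if the waiting board is moved more than 20 mm (distance of board from where it was at the start of the episode above 0.02 m).
It also fails if it takes over 45 s, if anything falls off the work surface, if the arm or the gripper's body presses on something with over 40 N, if the wrist force passes 120 N, or if a joint passes its speed limit or range.

ROBOT

A 6-joint arm with a two-finger parallel gripper is mounted at the origin on the work surface. World frame = base frame: x ahead of the robot, y to its left, z up, the work surface at z = 0. Lengths are in m, angles in rad, forces in N, time in s.
With the tool pointing down it reaches from about 0.25 to 0.85 m from the base axis. Payload 12.5 kg.
Tool frame: the origin (TCP) lies on the centre line of the jaws, within the pads' length; the fingertips stand arm.tip_reach ahead of it and the grasp point (between the pads) lies 3 mm ahead of it (arm.tip_reach is the distance from the TCP to the fingertips, in m); y points along the fingers, x is the direction in which the jaws open and shut, and the axes are right-handed (so a half turn about y gives the same grasp; the last joint's range is limited). The gripper opens to 93 mm and grips with 3 to 60 N. Pads are 15 mm wide; open, the fingers measure 128 mm over their backs; the gripper's body (75 mm by 188 mm) begins 65 mm behind the grasp point.
Start: joints at [1.258, 0.351, 1.652, -0, 1.139, -0.085], TCP at [0.124, 0.536, 0.241] pointing down, gripper open.
Joint ranges: [-2.75, 2.75], [-0.79, 2.1], [0.01, 2.65], [-1.57, 4.71], [0.07, 3.14], [-2.87, 2.87]. Speed limits (rad/s): [2.22, 2.22, 2.79, 3.14, 3.14, 3.14].

INTERFACE

Orientations are given as [roll, pitch, yaw] about the fixed x, y, z axes, in that order (R = Rz(yaw) Ry(pitch) Rx(roll)).
In Python, from cell import arm gives the robot as it stands.
- The arm moves only by the tool step_arm, never from a script. Its argument "plan" is text: rows parted by semicolons, each of 5 numbers parted by spaces: the shift along the tool's x, y, z in cm, then the turn about the tool's y in degrees, then the closure, from 0 (fully open) to 1 (shut). A call has exactly 5 rows; each row is the pose to reach, as a shift and turn from the pose commanded when the call began, along the tool's axes at that moment; what a row does not reach only later rows make up. A row lasts 1/10 s, in which the tool goes at most 50 mm and 8.59 degrees, less where a joint would pass 70% of its speed; a pose out of reach is approached as far as the arm can. A call with a gripper value outside its range is refused whole. The fingers move at their own pace and stop on an object; "grip_force" is the grip in N (left out, the last holds). Time passes only in rows, so rows that repeat a pose let the fingers close, or fill a call up. It gives the time, the measured TCP pose, the force and the opening at its end, in the units of the state.
- arm.get_obs(): the state, without advancing time (a new reading comes with each control period).
- arm.camera(name): name is "scene" or "side" or "wrist"; returns a dict with "image" (400x640x3 uint8, red, green, blue), "intrinsics" (3x3 intrinsics, pixels), "xyz" and "rotation" of the camera in the world. Camera axes: x right, y down, z forward; pixel columns grow to the right and rows downward; lengths in m; the calibration is good to about 2 mm. A picture is of the moment at which its call begins. There is no depth.
- arm.sign_off(): hands the job in, once; it reports no verdict.
The state is a dict: "time_s": time; "qpos": joint angles; "dq": joint speeds; "joint_efforts": joint torques, N m; "ee_pos": TCP position; "ee_rot": TCP orientation; "ft_force": force on the tool from outside, world axes, zero at the start; "ft_torque": the same for the moment, N m; "grip_width": opening from 0.0 (shut) to 1.0 (fully open).
Only numpy, scipy, OpenCV 4.12 (cv2) and the standard library are available. Lean on these libraries where they do the work, as an engineer would, in place of code of your own. Each camera call takes 0.05 s, during which the arm holds its last target.

## Working session

There is one attempt and no reset: what is moved stays moved. The work goes in short steps, Python scripts to look and compute and a tool call to move; the robot and the scene stay as the last step left them, time stands still between calls to the robot, and variables do not carry over. Pictures are saved under pics/ and viewed, and the job is handed in when it is done.

Besides the shell and the picture viewer there is one more tool, called after ">>>" in YAML: its name, and indented under it one key for each argument. step_arm: Moves the arm, as the interface text tells. Its arguments: {"type":"object","properties":{"plan":{"type":"string"},"grip_force":{"type":"number"}},"required":["plan"]}

```bash
mkdir -p pics; python3 - <<'E'
from cell import arm
import cv2,json
o=arm.get_obs();print(o['time_s'],o['ee_pos'],o['ee_rot'],o['grip_width'],arm.tip_reach)
for n in("scene","side","wrist"):
    c=arm.camera(n);cv2.imwrite(f"pics/{n}0.png",c["image"][:,:,::-1]);print(n,c["intrinsics"],c["xyz"],c["rotation"])
E
```

```text
0.0 [0.12408489 0.53549843 0.24009442] [-1.57072017e+00  1.17186595e-03  1.34301781e+00] 0.9987893891419177 0.022
scene [[403.7948795    0.         322.43437577]
 [  0.         403.7948795  198.25940615]
 [  0.           0.           1.        ]] [ 1.26146381 -0.45522258  0.66323693] [-2.17040180e+00 -4.46181601e-04  1.02344996e+00]
side [[413.31395121   0.         320.02056273]
 [  0.         413.31395121 202.53317298]
 [  0.           0.           1.        ]] [ 0.35800594 -0.62293275  0.83641727] [-2.44163028  0.01072915 -0.27523261]
wrist [[285.38269558   0.         316.73108647]
 [  0.         285.38269558 195.7102488 ]
 [  0.           0.           1.        ]] [0.05504594 0.55259642 0.38474761] [2.87955738e+00 2.73966434e-04 1.34321405e+00]
```

View pics/scene0.png

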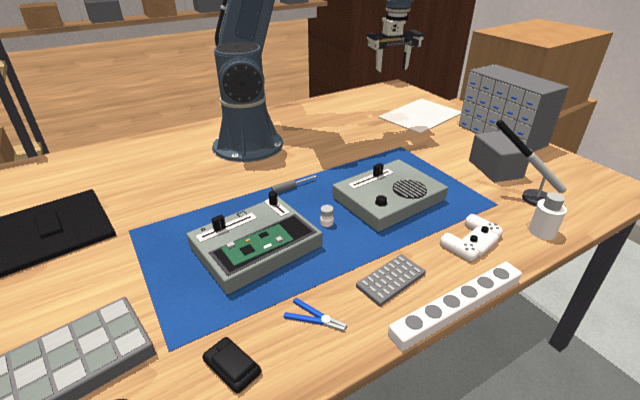

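View pics/side0.png

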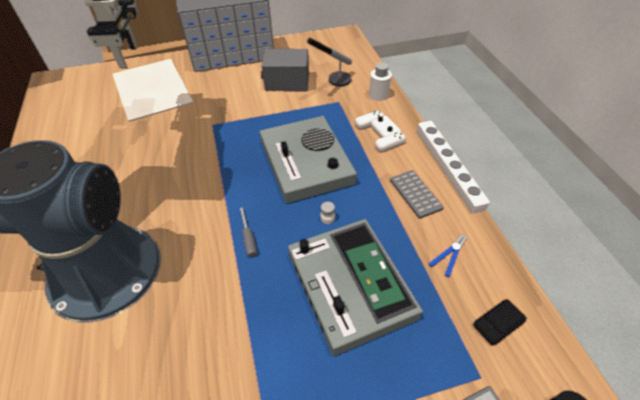

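View pics/wrist0.png

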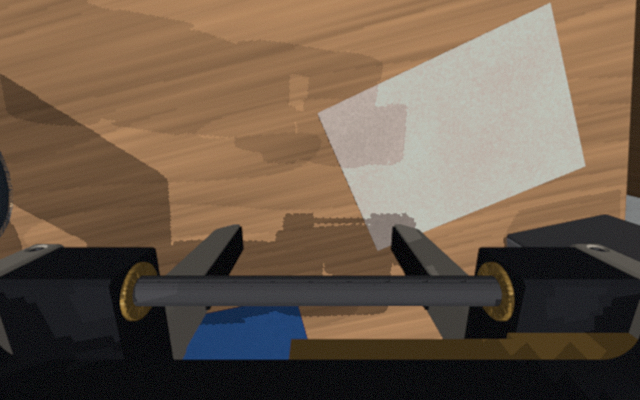

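The scene and side views show the preheater on the right (robot's −y). In the side view its bar grip is near (338,304) and its knob near (304,247). The fume filter is on the left, with its grip near (285,150). I'll enlarge both views.

```bash
python3 - <<'E'
import cv2
a=cv2.imread("pics/side0.png")[210:360,270:430];cv2.imwrite("pics/side0z.png",cv2.resize(a,None,fx=4,fy=4,interpolation=cv2.INTER_CUBIC)[:600])
a=cv2.imread("pics/scene0.png")[180:300,180:330];cv2.imwrite("pics/scene0z.png",cv2.resize(a,None,fx=5,fy=5,interpolation=cv2.INTER_CUBIC))
E
```

```text
(no output)
```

View pics/side0z.png

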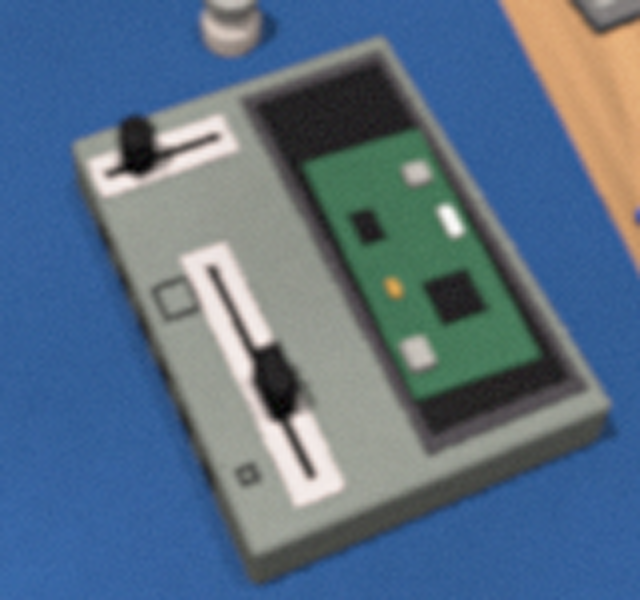

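View pics/scene0z.png

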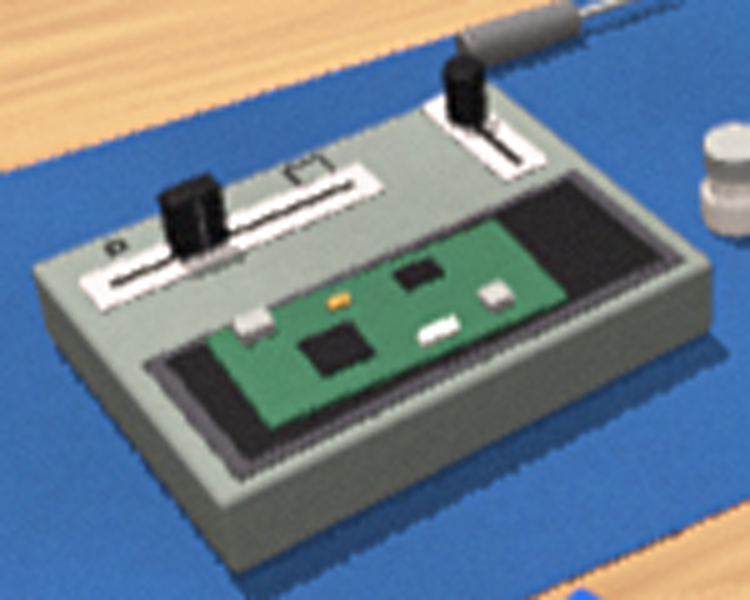

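```bash
cat > h.py <<'E'
import numpy as np
from scipy.spatial.transform import Rotation as R
from scipy.optimize import least_squares
C={'scene':(403.7949,322.434,198.259,[1.26146381,-0.45522258,0.66323693],[-2.17040180e+00,-4.46181601e-04,1.02344996e+00]),
'side':(413.31395,320.0206,202.5332,[0.35800594,-0.62293275,0.83641727],[-2.44163028,0.01072915,-0.27523261])}
def proj(n,P):
    f,cx,cy,t,r=C[n];p=(np.atleast_2d(P)-t)@R.from_euler('xyz',r).as_matrix()
    return np.c_[cx+f*p[:,0]/p[:,2],cy+f*p[:,1]/p[:,2]]
def plane(n,uv,z):
    f,cx,cy,t,r=C[n];uv=np.atleast_2d(uv)
    d=np.c_[(uv[:,0]-cx)/f,(uv[:,1]-cy)/f,np.ones(len(uv))]@R.from_euler('xyz',r).as_matrix().T
    return np.array(t)+d*((z-t[2])/d[:,2])[:,None]
sd=lambda a:np.array(a)/4.+[270,210]-0.375
sc=lambda a:np.array(a)/5.+[180,180]-0.4
E
python3 - <<'E'
from h import *
cs=sd([(75,145),(385,40),(607,408),(252,555)]);cc=sc([(487,80),(712,265),(225,505),(35,268)])
L=np.array([(-.1,.13,.053),(.1,.13,.053),(.1,-.13,.053),(-.1,-.13,.053)])
def w(p,L):
    c,s=np.cos(p[2]),np.sin(p[2]);return np.c_[p[0]+c*L[:,0]-s*L[:,1],p[1]+s*L[:,0]+c*L[:,1],L[:,2]]
for sel in ('b','s','c'):
    def f(p):
        a=(proj('side',w(p,L))-cs).ravel();b=(proj('scene',w(p,L))-cc).ravel()
        return np.r_[a,b] if sel=='b' else a if sel=='s' else b
    r=least_squares(f,[.5,-.2,0]);print(sel,r.x,np.round(r.fun,1))
    if sel=='b':p=r.x
def loc(q):
    c,s=np.cos(p[2]),np.sin(p[2]);d=q[:,:2]-p[:2];return np.c_[c*d[:,0]+s*d[:,1],-s*d[:,0]+c*d[:,1]]
for nm,n,uv,z in [('bar','side',sd((268,353)),.0915),('bar','scene',sc((192,183)),.0915),('knob','side',sd((137,126)),.0895),('knob','scene',sc((463,63)),.0895),
 ('trk R','side',sd((315,497)),.0545),('trk L','side',sd((205,250)),.0545),('ktrk F','side',sd((95,180)),.0545),('ktrk R','side',sd((233,130)),.0545),
 ('trk R','scene',sc((92,295)),.0545),('trk L','scene',sc((373,178)),.0545),('bolt','side',np.array((328,205.)),.03)]:
    q=plane(n,uv,z);print(nm,n,q.round(4),loc(q).round(4))
E
```

```text
b [ 0.53703351 -0.20380339  0.11450351] [-1.2 -1.1 -0.  -1.6  1.8 -0.1 -0.2  0.9  0.6 -0.6  1.  -0.7 -1.   0.4
 -1.2 -0.8]
s [ 0.53666535 -0.20414016  0.11088498] [-1.2 -1.1  0.1 -1.4  1.6  0.4 -0.6  1. ]
c [ 0.5379026  -0.20367797  0.12053815] [ 0.4 -0.5  1.3 -0.8 -0.4  0.7 -1.2 -0.4]
bar side [[ 0.4855 -0.2627  0.0915]] [[-0.058  -0.0526]]
bar scene [[ 0.4834 -0.2688  0.0915]] [[-0.0607 -0.0585]]
knob side [[ 0.4572 -0.1118  0.0895]] [[-0.0688  0.1005]]
knob scene [[ 0.4541 -0.1143  0.0895]] [[-0.0722  0.0984]]
trk R side [[ 0.491  -0.3246  0.0545]] [[-0.0595 -0.1147]]
trk L side [[ 0.4771 -0.1771  0.0545]] [[-0.0565  0.0334]]
ktrk F side [[ 0.4302 -0.1168  0.0545]] [[-0.0961  0.0986]]
ktrk R side [[ 0.514  -0.1059  0.0545]] [[-0.0117  0.0999]]
trk R scene [[ 0.4927 -0.3259  0.0545]] [[-0.058  -0.1163]]
trk L scene [[ 0.4764 -0.1775  0.0545]] [[-0.0572  0.033 ]]
bolt side [[0.5515 0.0195 0.03  ]] [[0.0399 0.2202]]
```

```bash
cat > go.py <<'E'
import sys,numpy as np
from scipy.spatial.transform import Rotation as R
from cell import arm
P=(0.537,-0.204,0.1145)
def go(lx,ly,z,world=False):
    o=arm.get_obs();c,s=np.cos(P[2]),np.sin(P[2])
    t=np.array([lx,ly,z]) if world else np.array([P[0]+c*lx-s*ly,P[1]+s*lx+c*ly,z])
    M=R.from_euler('xyz',o['ee_rot']).as_matrix();d=t-o['ee_pos']
    D=R.from_euler('xyz',[-np.pi/2,0,P[2]+np.pi/2]).as_matrix()
    q=o['ee_pos']-[P[0],P[1],0]
    print('shift cm',(M.T@d*100).round(2),'turn',np.degrees(R.from_matrix(M.T@D).as_rotvec()).round(2),'t',o['time_s'],'F',o['ft_force'].round(1) if hasattr(o['ft_force'],'round') else o['ft_force'],'loc',round(c*q[0]+s*q[1],4),round(-s*q[0]+c*q[1],4),round(o['ee_pos'][2],4),'g',o['grip_width'])
if __name__=='__main__': a=list(map(float,sys.argv[1:4]));go(*a,world=len(sys.argv)>4)
E
python3 go.py 0.42 0.15 0.24 w;python3 go.py -0.059 -0.1075 0.24
```

```text
shift cm [-30.88   0.05 -37.53] turn [-1.000e-02 -1.961e+01 -5.000e-02] t 0.15 F [-0.1 -0.5 -0.4] loc -0.3257 0.7819 0.2402 g 0.9977763952183325
shift cm [-74.83   0.08 -54.98] turn [-1.000e-02 -1.961e+01 -5.000e-02] t 0.15 F [-0.1 -0.5 -0.4] loc -0.3257 0.7819 0.2402 g 0.9977763952183325
```

>>> step_arm:
  plan: "-3 0 -4 -6 1; -6 0 -8 -12 1; -9 0 -12 -19.6 1; -12 0 -15.5 -19.6 1; -15 0 -19 -19.6 1"
  grip_force: 20

```text
time_s: 0.65
ee_pos: [0.2761, 0.345, 0.2406]
ee_rot: [-1.571, 0.0, 1.686]
ft_force: [0.6, -0.2, -0.6]
grip_width: 0.621
```

```bash
python3 go.py 0.42 0.15 0.24 w;python3 go.py -0.059 -0.1075 0.24
```

```text
shift cm [-21.02   0.06 -12.06] turn [-0.    0.02 -0.  ] t 0.65 F [ 0.6 -0.2 -0.6] loc -0.1964 0.5752 0.2406 g 0.6210462944611272
shift cm [-6.828e+01  6.000e-02 -1.372e+01] turn [-0.    0.02 -0.  ] t 0.65 F [ 0.6 -0.2 -0.6] loc -0.1964 0.5752 0.2406 g 0.6210462944611272
```

>>> step_arm:
  plan: "-4 0 -2.5 0 1; -8 0 -5 0 1; -12 0 -7.5 0 1; -16 0 -10 0 1; -20 0 -12 0 1"

```text
time_s: 1.15
ee_pos: [0.4185, 0.1599, 0.2407]
ee_rot: [-1.571, -0.0, 1.685]
ft_force: [0.7, -0.2, -0.2]
grip_width: 0.19
```

>>> step_arm:
  plan: "-4.8 0 0 0 1; -9.6 0 0 0 1; -14.4 0 0 0 1; -19 0 0 0 1; -23.5 0 0 0 1"

```text
time_s: 1.65
ee_pos: [0.444, -0.0737, 0.2407]
ee_rot: [-1.571, 0.0, 1.685]
ft_force: [1.1, 0.1, 1.0]
grip_width: 0.005
```

```bash
python3 go.py -0.059 -0.1075 0.24
```

```text
shift cm [-24.75   0.07  -1.86] turn [ 0.01 -0.03 -0.  ] t 1.65 F [1.1 0.1 1. ] loc -0.0775 0.14 0.2407 g 0.00482387841527363
```

>>> step_arm:
  plan: "-5 0 -0.4 0 1; -10 0 -0.8 0 1; -15 0 -1.2 0 1; -20 0 -1.6 0 1; -24.3 0 -1.9 0 1"

```text
time_s: 2.15
ee_pos: [0.4907, -0.3134, 0.2404]
ee_rot: [-1.571, -0.0, 1.684]
ft_force: [1.1, 0.3, -1.0]
grip_width: 0.002
```

>>> step_arm:
  plan: "0 2 0 0 1; 0 5 0 0 1; 0 8 0 0 1; 0 8 0 0 1; 0 8 0 0 1"

```text
time_s: 2.65
ee_pos: [0.4909, -0.311, 0.1611]
ee_rot: [-1.57, -0.0, 1.685]
ft_force: [1.2, -0.7, 0.7]
grip_width: 0.006
```

```bash
python3 go.py -0.059 -0.1075 0.09; python3 - <<'E'
from cell import arm
import cv2
for n,(a,b,c,d) in {"side":(160,360,230,430),"scene":(150,300,150,350)}.items():
    i=arm.camera(n)["image"][a:b,c:d,::-1];cv2.imwrite(f"pics/{n}1.png",cv2.resize(i,None,fx=3,fy=3,interpolation=cv2.INTER_CUBIC))
E
```

```text
shift cm [-0.65  7.11  0.1 ] turn [-0.02 -0.01  0.02] t 2.65 F [ 1.2 -0.7  0.7] loc -0.058 -0.101 0.1611 g 0.006138733114166546
```

View pics/side1.png

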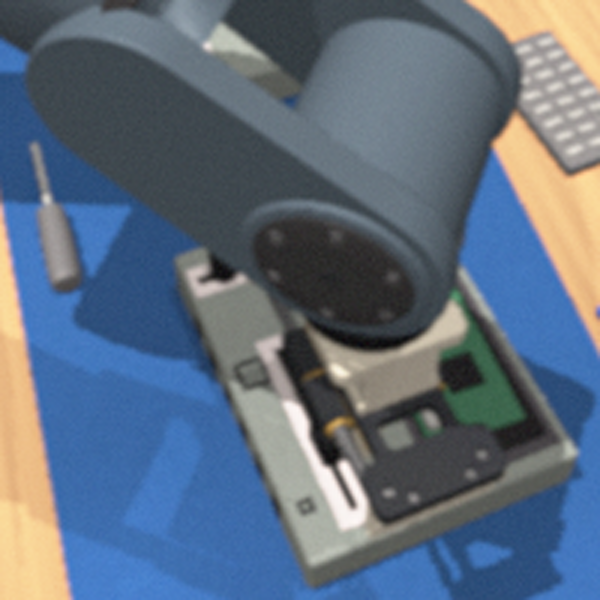

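View pics/scene1.png

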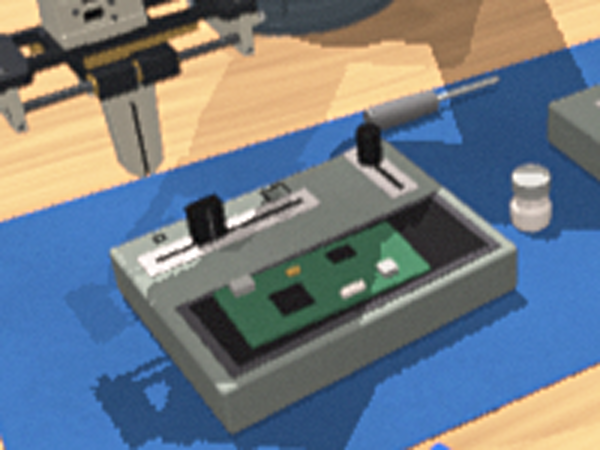

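The gripper is shut and hangs above the track, on the small-square side of the bar at (205,218) in the scene crop. I'll back off a little and lower it.

>>> step_arm:
  plan: "-1 0 0 0 1; -1 2 0 0 1; -1 4.5 0 0 1; -1 7 0 0 1; -1 7 0 0 1"

```text
time_s: 3.25
ee_pos: [0.491, -0.3207, 0.0888]
ee_rot: [-1.568, -0.002, 1.685]
ft_force: [0.1, 0.8, 0.7]
grip_width: 0.004
```

```bash
python3 go.py -0.059 -0.0165 0.09; python3 - <<'E'
from cell import arm
import cv2
for n,(a,b,c,d) in {"scene":(150,300,150,350)}.items():
    i=arm.camera(n)["image"][a:b,c:d,::-1];cv2.imwrite(f"pics/{n}2.png",cv2.resize(i,None,fx=3,fy=3,interpolation=cv2.INTER_CUBIC))
E
```

```text
shift cm [ 9.42 -0.1   0.  ] turn [-0.15 -0.02  0.14] t 3.25 F [0.1 0.8 0.7] loc -0.059 -0.1107 0.0888 g 0.003846033838941124
```

View pics/scene2.png

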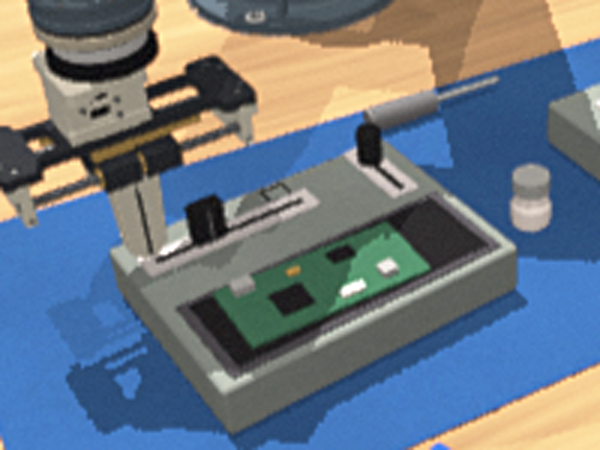

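The fingers stand on the deck side of the bar with a clear gap. Now I'll push along +x of the tool.

>>> step_arm:
  plan: "1.5 0 0 0 1; 3 0 0 0 1; 4.5 0 0 0 1; 6 0 0 0 1; 7 0 0 0 1"

```text
time_s: 3.8
ee_pos: [0.4841, -0.2498, 0.0912]
ee_rot: [-1.571, 0.001, 1.686]
ft_force: [1.1, -1.1, 1.1]
grip_width: 0.007
```

>>> step_arm:
  plan: "0.3 0 0 0 1; 0.6 0 0 0 1; 0.9 0 0 0 1; 1.2 0 0 0 1; 1.2 0 0 0 1"

```text
time_s: 4.3
ee_pos: [0.4825, -0.2393, 0.0905]
ee_rot: [-1.571, -0.0, 1.685]
ft_force: [-0.2, -0.6, 0.5]
grip_width: 0.007
```

```bash
python3 go.py -0.059 -0.0165 0.09; python3 - <<'E'
from cell import arm
import cv2
for n,(a,b,c,d) in {"scene":(150,300,150,350)}.items():
    i=arm.camera(n)["image"][a:b,c:d,::-1];cv2.imwrite(f"pics/{n}3.png",cv2.resize(i,None,fx=3,fy=3,interpolation=cv2.INTER_CUBIC))
E
```

```text
shift cm [1.23 0.05 0.08] turn [-0.01 -0.02  0.02] t 4.3 F [-0.2 -0.6  0.5] loc -0.0582 -0.0288 0.0905 g 0.0069612156878428415
```

View pics/scene3.png

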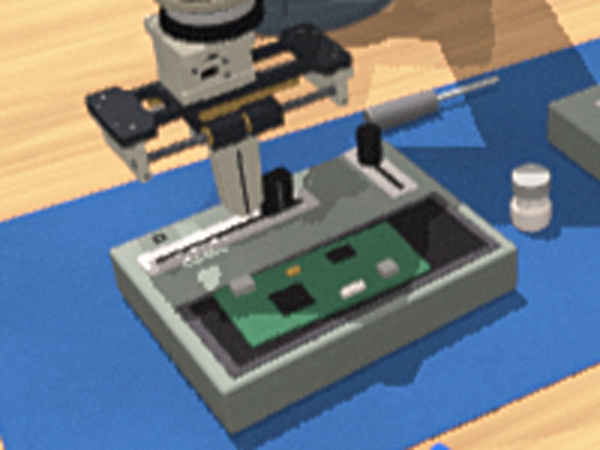

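The bar is following and now sits near (277,190) in the crop, close to the large-square end. I'll go on gently until the force rises.

>>> step_arm:
  plan: "0.2 0 0 0 1; 0.4 0 0 0 1; 0.6 0 0 0 1; 0.8 0 0 0 1; 0.8 0 0 0 1"

```text
time_s: 4.85
ee_pos: [0.4816, -0.2316, 0.0905]
ee_rot: [-1.571, 0.0, 1.685]
ft_force: [-0.5, -3.9, -1.8]
grip_width: 0.003
```

>>> step_arm:
  plan: "0.1 0 0 0 1; 0.2 0 0 0 1; 0.3 0 0 0 1; 0.4 0 0 0 1; 0.4 0 0 0 1"

```text
time_s: 5.35
ee_pos: [0.4817, -0.2306, 0.0909]
ee_rot: [-1.572, 0.006, 1.686]
ft_force: [-2.3, -24.8, -7.6]
grip_width: 0.004
```

The force is 25 N and motion has stopped, which suggests the end stop. I'll back off, rise and check.

>>> step_arm:
  plan: "-0.5 0 0 0 1; -1.5 0 0 0 1; -3 0 0 0 1; -3 -3 0 0 1; -3 -7 0 0 1"

```text
time_s: 5.85
ee_pos: [0.4839, -0.2577, 0.16]
ee_rot: [-1.568, -0.003, 1.684]
ft_force: [0.3, 0.4, 1.7]
grip_width: 0.01
```

```bash
python3 - <<'E'
from cell import arm
import cv2
for n,(a,b,c,d) in {"scene":(180,300,180,330)}.items():
    i=arm.camera(n)["image"][a:b,c:d,::-1];cv2.imwrite(f"pics/{n}4.png",cv2.resize(i,None,fx=5,fy=5,interpolation=cv2.INTER_CUBIC))
E
python3 go.py -0.112 0.0995 0.16
```

```text
shift cm [14.86  0.65  5.57] turn [ 0.28 -0.03 -0.22] t 5.9 F [ 4.7 -1.5  7.4] loc -0.0564 -0.0491 0.1673 g 0.008003622987483916
```

View pics/scene4.png

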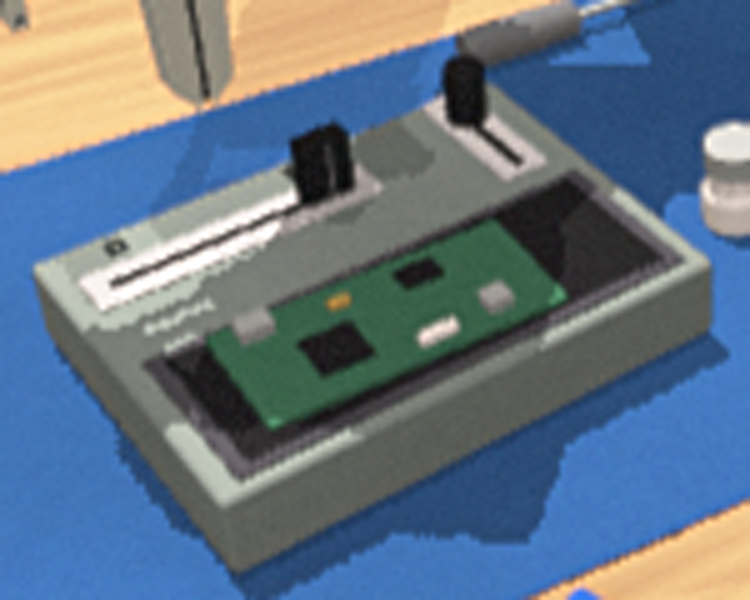

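```bash
python3 - <<'E'
from h import *
for uv in((192,183),(322,134)):
    q=plane('scene',sc(uv),.0915)[0];d=q[:2]-[.537,-.204];c,s=np.cos(.1145),np.sin(.1145);print(q,c*d[0]+s*d[1],-s*d[0]+c*d[1])
E
```

```text
[ 0.4834391 -0.268827   0.0915   ] -0.06061667076816828 -0.058283178300345295
[ 0.47803271 -0.20128308  0.0915    ] -0.0582707711440856 0.009436138250640559
```

The bar's measured y is +0.009, which matches its expected home position. Next I go in front of the lock knob.

>>> step_arm:
  plan: "3 0 1.4 0 1; 6.5 0 2.8 0 1; 10 0 4.2 0 1; 13 0 5.6 0 1; 14.8 0 5.6 0 1"

```text
time_s: 6.4
ee_pos: [0.4107, -0.1154, 0.1606]
ee_rot: [-1.57, -0.001, 1.685]
ft_force: [1.2, -0.8, -0.2]
grip_width: 0.005
```

>>> step_arm:
  plan: "0 0 0 0 1; 0 2 0 0 1; 0 4 0 0 1; 0 6 0 0 1; 0 6 0 0 1"

```text
time_s: 6.9
ee_pos: [0.4117, -0.1173, 0.0989]
ee_rot: [-1.568, -0.002, 1.685]
ft_force: [-0.5, -0.4, 1.0]
grip_width: 0.006
```

```bash
python3 - <<'E'
from cell import arm
import cv2
for n,(a,b,c,d) in {"scene":(150,300,150,350)}.items():
    i=arm.camera(n)["image"][a:b,c:d,::-1];cv2.imwrite(f"pics/{n}5.png",cv2.resize(i,None,fx=3,fy=3,interpolation=cv2.INTER_CUBIC))
E
python3 go.py -0.112 0.0995 0.09
```

```text
shift cm [-0.08  1.01 -0.21] turn [-0.09 -0.04  0.05] t 6.95 F [-0.3 -0.1  0.2] loc -0.1141 0.1003 0.1001 g 0.0020453713773323132
```

View pics/scene5.png

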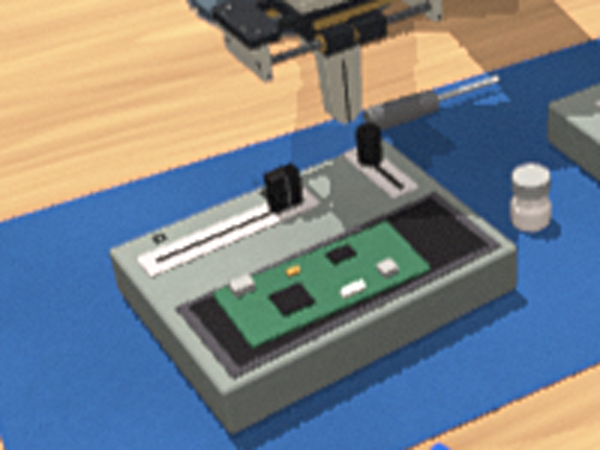

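The fingers are in front of the knob with a clear gap. I'll lower 1 cm and push along −z of the tool.

>>> step_arm:
  plan: "-0.1 1 0 0 1; -0.1 1 -1 0 1; -0.1 1 -2 0 1; -0.1 1 -3 0 1; -0.1 1 -4 0 1"

```text
time_s: 7.45
ee_pos: [0.4531, -0.1131, 0.091]
ee_rot: [-1.571, 0.0, 1.686]
ft_force: [-2.2, -1.2, 1.6]
grip_width: 0.003
```

>>> step_arm:
  plan: "0 0 -0.3 0 1; 0 0 -0.6 0 1; 0 0 -0.9 0 1; 0 0 -1.2 0 1; 0 0 -1.2 0 1"

```text
time_s: 7.95
ee_pos: [0.4641, -0.1116, 0.0906]
ee_rot: [-1.571, -0.0, 1.685]
ft_force: [0.8, 0.2, 0.1]
grip_width: 0.009
```

```bash
python3 - <<'E'
from cell import arm
import cv2
for n,(a,b,c,d) in {"scene":(150,300,150,350)}.items():
    i=arm.camera(n)["image"][a:b,c:d,::-1];cv2.imwrite(f"pics/{n}6.png",cv2.resize(i,None,fx=3,fy=3,interpolation=cv2.INTER_CUBIC))
E
python3 go.py -0.05 0.0995 0.09
```

```text
shift cm [-0.05  0.06 -1.19] turn [ 0.03 -0.01 -0.  ] t 8.0 F [ 0.4 -0.3 -0.7] loc -0.0619 0.1 0.0906 g 0.005561805111831666
```

View pics/scene6.png

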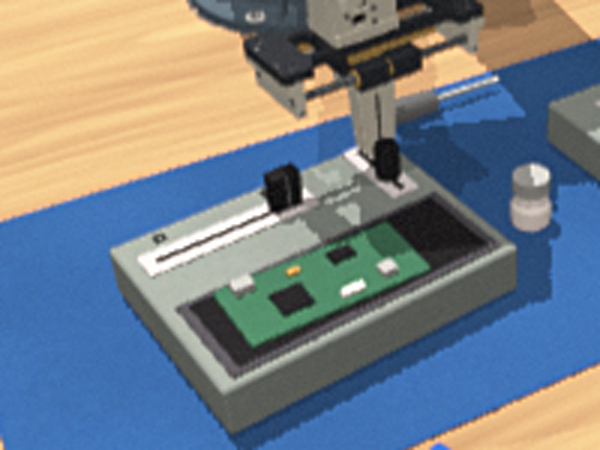

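The knob is moving, now near (386,160), with about 1.2 cm left. I'll continue gently.

>>> step_arm:
  plan: "0 0 -0.3 0 1; 0 0 -0.6 0 1; 0 0 -0.8 0 1; 0 0 -1.0 0 1; 0 0 -1.0 0 1"

```text
time_s: 8.5
ee_pos: [0.4736, -0.1106, 0.0906]
ee_rot: [-1.57, -0.0, 1.685]
ft_force: [-3.3, -1.8, 2.3]
grip_width: 0.001
```

>>> step_arm:
  plan: "0 0 -0.1 0 1; 0 0 -0.2 0 1; 0 0 -0.3 0 1; 0 0 -0.4 0 1; 0 0 -0.4 0 1"

```text
time_s: 9.0
ee_pos: [0.4745, -0.1103, 0.0904]
ee_rot: [-1.563, -0.001, 1.686]
ft_force: [-23.0, -7.9, 17.5]
grip_width: 0.005
```

Another hard stop, at about 24 N. I'll retreat and check.

>>> step_arm:
  plan: "0 0 0.5 0 1; 0 0 1.5 0 1; 0 0 3 0 1; 0 -3 3.5 0 1; 0 -8 3.5 0 1"

```text
time_s: 9.5
ee_pos: [0.441, -0.1137, 0.1696]
ee_rot: [-1.566, -0.002, 1.685]
ft_force: [1.1, -1.1, 0.7]
grip_width: 0.006
```

>>> step_arm:
  plan: "0 -4 3 0 1; 0 -7 6 0 1; 0 -8 9 0 1; 0 -8 9 0 1; 0 -8 9 0 1"

```text
time_s: 10.0
ee_pos: [0.3538, -0.1246, 0.2509]
ee_rot: [-1.573, 0.001, 1.684]
ft_force: [-0.0, -0.4, -0.0]
grip_width: 0.003
```

```bash
python3 - <<'E'
from cell import arm
import cv2
for n,(a,b,c,d) in {"scene":(180,300,180,330)}.items():
    I=arm.camera(n)["image"][:,:,::-1];cv2.imwrite("pics/scene7f.png",I);i=I[a:b,c:d];cv2.imwrite(f"pics/{n}7.png",cv2.resize(i,None,fx=5,fy=5,interpolation=cv2.INTER_CUBIC))
o=arm.get_obs();print(o['ee_pos'],o['ft_force'],o['time_s'])
A=cv2.imread("pics/scene0.png");d=cv2.absdiff(A,I).max(2)
print('filter grip region diff',d[160:190,365:390].mean(), 'board',d[225:262,230:290].mean())
E
```

```text
[ 0.35410565 -0.12448104  0.25047824] [-0.63580629 -1.23873986 -0.59608618] 10.05
filter grip region diff 3.3826666666666667 board 2.786036036036036
```

View pics/scene7.png

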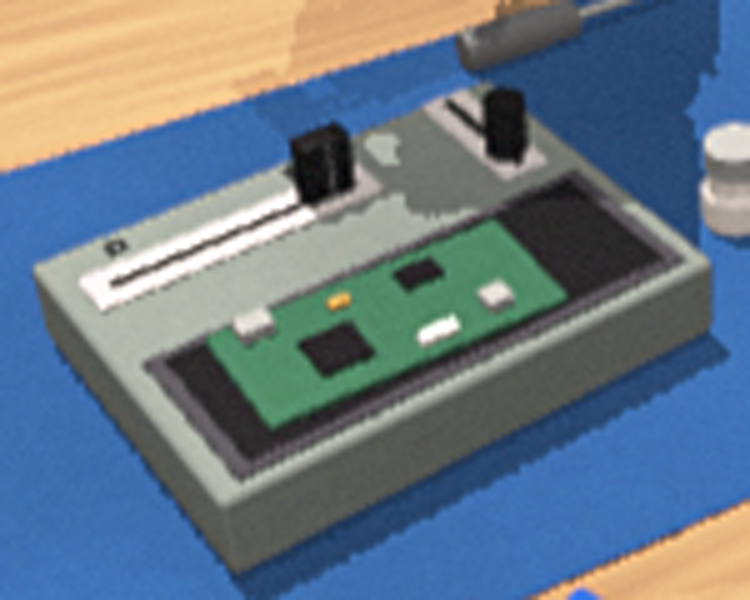

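View pics/scene7f.png

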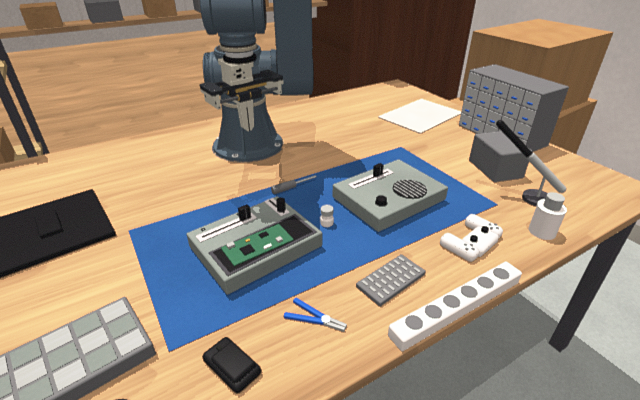

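```bash
python3 - <<'E'
from h import *
c,s=np.cos(.1145),np.sin(.1145)
for uv,z in(((463,63),.0895),((504,95),.0895),((445,100),.0545),((522,162),.0545),((436,104),.0545),((532,170),.0545)):
    q=plane('scene',sc(uv),z)[0];d=q[:2]-[.537,-.204];print(uv,(c*d[0]+s*d[1]).round(4),(-s*d[0]+c*d[1]).round(4))
E
```

```text
(463, 63) -0.0721 0.0986
(504, 95) -0.0347 0.0993
(445, 100) -0.0942 0.0983
(522, 162) -0.0225 0.0999
(436, 104) -0.0939 0.0926
(532, 170) -0.0137 0.1001
```

The knob measures x = −0.035, which matches its rear end within measurement error. It stopped hard there, and nothing else has moved, so I'm handing in.

```bash
python3 -c "
from cell import arm
print(arm.sign_off())"
```

```text
the job is handed in; nothing more can be done
None
```

I pushed the size slide to its large-square end stop, then the lock knob to its rear end stop. Both were done with shut fingers. I then backed the arm off, clear of everything, and handed in at about 10 s of the 45 s allowed. The sign-off reports no verdict.

| Check | Result |
|---|---|
| Size slide | Hard stop at about 25 N. Camera puts the grip at y = +0.009 in preheater axes, which is where its end stop should be. |
| Lock knob | Hard stop at about 24 N. Camera puts it at x ≈ −0.035. I estimated its end position at −0.031 from the track plate and −0.035 from the slot, so it is within 0–4 mm of home. |
| Fume filter slide and board | No visible change from the first picture. |
| Arm at the end | Wrist force about 1 N (noise level), touching nothing. |

No check failed. The only disagreement was that few-millimetre spread in where the knob's end stop should be.

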